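# Clamp sample jars on a shaker and start it

## Task

Stand every sample jar from the bench upright on the shaker's deck between the clamp bar and the rear rail, slide the clamp bar up until it holds all the jars against the rail, and then tighten the wing nut clockwise to its stop. Only then press the keys one at a time, each fully down and let go: the square one, then the long one, then the round one. Leave the jars clamped and the other labware where it is.

Things in the scene. Friction and masses are not known exactly. Their poses are not given: they have to be found in the camera images.
- shaker: fixed white platform shaker, 272 mm deep (x -118 to +154 mm), 330 mm wide (y), flat aluminium deck 55 mm above the bench. Origin at its underside; x points from its front (robot side: keys, wing nut) to its rear rail, y to the left, z up; 'shaker x, y' below mean this frame
- deck (a point): point on the deck (shaker x +110, y 0, z 55 mm), middle of the row where clamped jars stand; axes as the shaker. A jar touching the rail has its centre at shaker x +110 mm. Four dark 44 mm mats at shaker x +108, y -105, -35, +35, +105 mm suggest places; any place within 150 mm of the middle will do, and all jars fit in one row
- rail (a point): rear rail: strip along shaker y (310 mm long) on the deck, 12 mm thick, 14 mm high; this point is the middle of its top edge on the jar side, shaker x +138 mm
- housing (a point): middle of the top of the white control housing that carries the keys: 60 mm (shaker x -105 to -45) by 169 mm (y -147 to +22), top 40 mm above the deck; its left side is one wall beside the wing nut
- guard (a point): middle of the top of the white guard block: 60 mm (shaker x -105 to -45) by 36 mm (y +98 to +134), top 40 mm above the deck; its right side is the other wall beside the wing nut
- clamp_bar (a joint): slide of the steel clamp bar along shaker +x, m: 0 = back (robot side), end 0.045; starts at 0 to 0.008. Bar 310 mm long (y), 12 mm thick, top 14 mm above the deck; jar-side face at shaker x = 47 mm + value, so it stops at about 0.035 with jars against the rail. About 3 N of friction plus the jars'; stays where left; the nut does not lock it or move it
- bar_tab (a point): upright push tab of the bar, a steel plate 10 mm thick (shaker x), 30 mm wide (y), top 46 mm above the deck, with room before and behind to pinch or push it; this point is in its middle, 30 mm above the deck, axes as the shaker, at shaker x = 2 mm + the bar's value, y = -60 mm
- wing_nut (a joint): angle turned of the steel wing nut, rad: grows clockwise seen from above; starts at 0 to 0.6, hard stop at 4.2 (fully tight). Friction about 0.06 N m; stays where left; does not rise or sink as it turns
- nut_wing (a point): centre of the wings on the nut's axis (shaker x -75, y +60 mm), 34 mm above the deck. The wings are one upright blade: 48 mm along this point's x (turns with the nut), 9 mm thick along its y, 20 to 46 mm above the deck, over a boss (18 mm across, top 12 mm above the deck). Walls stand 38 mm from the axis on both shaker y sides; open in x. Fingers 30 mm open fit at any angle, wide open ones hit the walls
- key_square (a joint): travel of the square key, m: 0 up, 0.006 fully down; spring, about 4 N fully down; counts as pressed beyond 0.004
- key_square_top (a point): centre of the top of the square key, 22 x 22 mm, 12 mm above the housing top when up. The three grey keys stand in a row along shaker y, 48 mm apart, in any order
- key_long (a joint): travel of the long key, as for the square key
- key_long_top (a point): centre of the top of the long key, 14 mm (shaker x) by 36 mm (y), 12 mm above the housing
- key_round (a joint): travel of the round key, as for the square key
- key_round_top (a point): centre of the top of the round key, 24 mm in diameter, 12 mm above the housing
- jar0_mid (a point): clear sample jar with a white lid, upright cylinder 56 mm in diameter, 60 mm tall, about 0.2 kg, bottom-heavy; this point is at its centre, 30 mm above its foot, z up. Grip it high, by the lid (top 16 mm), so that the fingertips clear the rail and the bar. All jars are alike; two to four are present (an absent one has no position)
- jar1_mid (a point): clear sample jar with a white lid, upright cylinder 56 mm in diameter, 60 mm tall, about 0.2 kg, bottom-heavy; this point is at its centre, 30 mm above its foot, z up. Grip it high, by the lid (top 16 mm), so that the fingertips clear the rail and the bar. All jars are alike; two to four are present (an absent one has no position)
- jar2_mid (a point): clear sample jar with a white lid, upright cylinder 56 mm in diameter, 60 mm tall, about 0.2 kg, bottom-heavy; this point is at its centre, 30 mm above its foot, z up. Grip it high, by the lid (top 16 mm), so that the fingertips clear the rail and the bar. All jars are alike; two to four are present (an absent one has no position)
- jar3_mid (a point): clear sample jar with a white lid, upright cylinder 56 mm in diameter, 60 mm tall, about 0.2 kg, bottom-heavy; this point is at its centre, 30 mm above its foot, z up. Grip it high, by the lid (top 16 mm), so that the fingertips clear the rail and the bar. All jars are alike; two to four are present (an absent one has no position)
- beaker: bystander: open glass beaker, 64 mm in diameter, 90 mm tall, origin under its foot; leave it
- dish: bystander: white porcelain bowl, 90 mm in diameter, 40 mm tall, origin under its foot; leave it
- spatula: bystander: spatula, 190 mm long, lying on the bench beyond the shaker; leave it
Mind the look-alikes: they are no part of the job. Leave any green, pink or yellow look-alike of the part that bears jar2_mid alone.

How it is judged:
On the way, in this order (a step that is already met when the one before it is completed fails the run):
1. all jars stand upright on the deck between bar and rail (x of jar0_mid in the frame of shaker between 0.075 and 0.12 m and y of jar0_mid in the frame of shaker between -0.15 and 0.15 m and z of jar0_mid in the frame of shaker between 0.079 and 0.091 m and angle between each of jar0_mid, jar1_mid, jar2_mid, jar3_mid's own z axis and vertical below 0.12 rad and x of jar1_mid in the frame of shaker between 0.075 and 0.12 m and y of jar1_mid in the frame of shaker between -0.15 and 0.15 m and z of jar1_mid in the frame of shaker between 0.079 and 0.091 m and x of jar2_mid in the frame of shaker between 0.075 and 0.12 m and y of jar2_mid in the frame of shaker between -0.15 and 0.15 m and z of jar2_mid in the frame of shaker between 0.079 and 0.091 m and x of jar3_mid in the frame of shaker between 0.075 and 0.12 m and y of jar3_mid in the frame of shaker between -0.15 and 0.15 m and z of jar3_mid in the frame of shaker between 0.079 and 0.091 m), for 0.2 s.
2. the bar holds the jars against the rail (x of jar0_mid in the frame of shaker between 0.103 and 0.12 m and y of jar0_mid in the frame of shaker between -0.15 and 0.15 m and z of jar0_mid in the frame of shaker between 0.079 and 0.091 m and angle between each of jar0_mid, jar1_mid, jar2_mid, jar3_mid's own z axis and vertical below 0.12 rad and x of jar1_mid in the frame of shaker between 0.103 and 0.12 m and y of jar1_mid in the frame of shaker between -0.15 and 0.15 m and z of jar1_mid in the frame of shaker between 0.079 and 0.091 m and x of jar2_mid in the frame of shaker between 0.103 and 0.12 m and y of jar2_mid in the frame of shaker between -0.15 and 0.15 m and z of jar2_mid in the frame of shaker between 0.079 and 0.091 m and x of jar3_mid in the frame of shaker between 0.103 and 0.12 m and y of jar3_mid in the frame of shaker between -0.15 and 0.15 m and z of jar3_mid in the frame of shaker between 0.079 and 0.091 m and value of joint clamp_bar above 0.03 m), for 0.2 s.
3. the wing nut is tightened to its stop (value of joint wing_nut above 4 rad), for 0.2 s.
4. the square key is pressed alone (value of joint key_square above 0.004 m and value of joint each of key_long, key_round below 0.002 m), for 0.02 s.
5. the long key is pressed alone (value of joint key_long above 0.004 m and value of joint each of key_square, key_round below 0.002 m), for 0.02 s.
6. the round key is pressed alone (value of joint key_round above 0.004 m and value of joint each of key_square, key_long below 0.002 m), for 0.02 s.
At the end, for the whole second after the job is handed in: every jar upright (within 0.12 rad) on the deck, its centre within 7 mm of where it touches the rail and within 150 mm of the middle of the row; clamp bar at 0.030 or more; wing nut beyond 4.0 rad; all keys up (all of step 2 and value of joint wing_nut above 4 rad and value of joint each of key_square, key_long, key_round below 0.002 m).
It fails at once if a key is pressed before the wing nut is tight (value of joint wing_nut below 3.9 rad and value of joint any of key_square, key_long, key_round above 0.004 m).
It fails at once if two keys are pressed at once (value of joint each of key_square, key_long above 0.003 m or value of joint each of key_long, key_round above 0.003 m or value of joint each of key_square, key_round above 0.003 m).
It fails at once if the beaker is moved more than 30 mm or tipped (distance of beaker from where it was at the start of the episode above 0.03 m or angle between beaker's own z axis and vertical above 0.4 rad).
It fails at once if the dish is moved more than 30 mm or tipped (distance of dish from where it was at the start of the episode above 0.03 m or angle between dish's own z axis and vertical above 0.4 rad).
It fails at once if the spatula is moved more than 30 mm or tipped (distance of spatula from where it was at the start of the episode above 0.03 m).
Of jar0, jar1, jar2, jar3 only 2 to 4 are there at a start; the rules pass over those that are not, and their reading is None.
At some moment in a run one of jar0, jar1, jar2, jar3 may be knocked a few centimetres aside while the robot is not near it.
It also fails if it takes over 210 s, if anything falls off the work surface, if the arm or the gripper's body presses on something with over 40 N, if the wrist force passes 120 N, or if a joint passes its speed limit or range.

## Robot

A 6-joint arm with a two-finger parallel gripper is mounted at the origin on the work surface. World frame = base frame: x ahead of the robot, y to its left, z up, the work surface at z = 0. Lengths are in m, angles in rad, forces in N, time in s.
With the tool pointing down it reaches from about 0.25 to 0.775 m from the base axis. Payload 4 kg.
Tool frame: the origin (TCP) lies between the finger pads; the fingertips stand 25 mm ahead of it and the grasp point (between the pads) lies 6 mm ahead of it (robot.tip_reach is the z of the fingertips in the tool frame, in m); z points along the fingers, y is the line along which they close (so a half turn about z gives the same grasp; the last joint's range is limited). The gripper opens to 94 mm and grips with 3 to 60 N. Pads are 16 mm wide; open, the fingers measure 119 mm over their backs; the gripper's body (75 mm by 177 mm) begins 78 mm behind the grasp point.
Start: joints at [-1.332, 0.087, 1.371, -0, 1.684, -0.103], TCP at [0.184, -0.518, 0.231] pointing down, gripper open.
Joint ranges: [-3.1, 3.1], [-0.76, 2.03], [0.27, 2.55], [-1.08, 4.22], [0.17, 2.65], [-2.57, 2.57]. Speed limits (rad/s): [2.79, 2.79, 3.14, 3.14, 3.14, 3.14].

## Interface

Orientations are given as [roll, pitch, yaw] about the fixed x, y, z axes, in that order (R = Rz(yaw) Ry(pitch) Rx(roll)).
In Python, from bench import robot gives the robot as it stands. The module is installed in compiled form; this text tells all that it offers.
- The arm moves only by the shell command python3 -m handwheel 'ROWS'. ROWS is JSON, a list of rows, each a list of 3 entries, a list of its own where there are three numbers: the turn, a rotation vector about the world's x, y, z in units of 90 degrees (1.0 is 90 degrees), then the shift along the world's x, y, z in units of 0.05 m (1.0 is 0.05 m), then the closure, from 0 (fully open) to 1 (shut). A call has 1 to 5 rows; each row shifts and turns the commanded pose from where the row before left it; what a row does not reach is not made up. A row lasts 1/10 s, in which the tool goes at most 50 mm and 8.59 degrees, less where a joint would pass 70% of its speed; a pose out of reach is approached as far as the arm can. A call with a number of a shift or a turn outside -1 to 1 is refused whole. A call with a gripper value outside its range is refused whole. The fingers move at their own pace and stop on an object; the grip force is fixed at half the most. Time passes only in rows, so rows that do not move let the fingers close. It gives the time, the measured TCP pose, the force, the opening and the grip force at its end, in the units of the state.
- robot.get_obs(): the state, without advancing time (a new reading comes with each control period).
- robot.snapshot(name): name is "scene" or "top" or "wrist"; returns (picture, depth): 480x640x3 uint8, red, green, blue; 480x640 float32, m along the optical axis (not along the pixel's ray), 0 where there is no reading.
- robot.calibration(name): a dict with "mtx" (3x3 intrinsics, pixels), "extrinsics" (4x4, takes a point from camera to world coordinates); the wrist camera has in their place "hand_eye" (4x4, takes a point from camera to tool coordinates, whose origin is the TCP and whose axes are the flange's). Camera axes: x right, y down, z forward; pixel columns grow to the right and rows downward; lengths in m; the calibration is good to about 2 mm. The wrist camera is an equidistant fisheye: a pixel r from the principal point sees the ray r / f radians off the axis. A picture is of the moment at which its call begins: read the wrist's pose just before it. calibration takes no time and is no camera call.
- robot.close_job(): hands the job in; it is judged then, once.
Trained networks look in the newest picture that a camera, given by its name, has taken for a name from the list of things; names that differ only in an ending like _2 or _b are one class to them, and where a whole thing is asked for, a point or a joint stands for the part that bears it (a point fixed in the world has none). Each returns a list of dicts, best first, with "p" (0 to 1); they miss things now and then, are a little off and sometimes report something else, mostly with a low value. They report only what shows in the picture. A call takes as long as a camera call. They do not tell look-alikes from the thing itself.
- robot.boxes_of(query, camera): "bbox" ([left, top, right, bottom] in pixels, round what is visible of it).
The state is a dict: "time": time; "joint_positions": joint angles; "qvel": joint speeds; "joint_torque": joint torques, N m; "tool_pos": TCP position; "ee_rot": TCP orientation; "wrist_force": force on the tool from outside, world axes, zero at the start; "wrist_torque": the same for the moment, N m; "width": finger opening in m; "finger_force": force on a finger pad.
Only numpy, scipy, OpenCV 4.12 (cv2) and the standard library are available. Lean on these libraries where they do the work, as an engineer would, in place of code of your own. Each camera call takes 0.05 s, during which the arm holds its last target. There are 200 camera calls.

## Working session

There is one attempt and no reset: what is moved stays moved. The work goes in short steps, Python scripts to look and compute and a shell command to move; the robot and the scene stay as the last step left them, time stands still between calls to the robot, and variables do not carry over. Pictures are saved under pics/ and viewed, at most 14 in all, crops included, and the job is handed in when it is done.

```bash
mkdir -p pics
cat > h.py <<'E'
import numpy as np, cv2
from bench import robot
def snap(n,f=None):
    o=robot.get_obs(); im,d=robot.snapshot(n)
    if f: cv2.imwrite('pics/'+f,im[:,:,::-1])
    return o,im,d
def pts(n,d):
    c=robot.calibration(n);K=np.array(c['mtx']);T=np.array(c['extrinsics'])
    v,u=np.mgrid[0:480,0:640]
    P=np.stack([(u-K[0,2])/K[0,0]*d,(v-K[1,2])/K[1,1]*d,d],-1)
    W=P@T[:3,:3].T+T[:3,3]; W[d==0]=np.nan
    return W
E
python3 - <<'E'
from h import *
for n in('scene','top'):
    o,im,d=snap(n,n+'0.png'); np.savez(n+'0.npz',im=im,d=d)
    for q in('shaker','jar0_mid','beaker','dish','wing_nut','bar_tab','key_square','key_long','key_round'):
        print(n,q,[(np.round(b['bbox']).tolist(),round(b['p'],2)) for b in robot.boxes_of(q,n)])
    print(robot.calibration(n))
print(robot.get_obs(),robot.tip_reach)
E
```

```text
scene shaker [([218.0, 205.0, 352.0, 310.0], 0.78), ([437.0, 248.0, 458.0, 276.0], 0.74)]
scene jar0_mid [([434.0, 247.0, 459.0, 274.0], 0.87)]
scene beaker [([386.0, 294.0, 415.0, 334.0], 0.57)]
scene dish [([142.0, 239.0, 174.0, 267.0], 0.64)]
scene wing_nut []
scene bar_tab [([382.0, 217.0, 405.0, 248.0], 0.68), ([219.0, 214.0, 340.0, 266.0], 0.62)]
scene key_square [([382.0, 217.0, 401.0, 248.0], 0.69), ([249.0, 213.0, 254.0, 222.0], 0.49)]
scene key_long [([216.0, 205.0, 354.0, 313.0], 0.55)]
scene key_round [([218.0, 208.0, 355.0, 311.0], 0.56), ([265.0, 211.0, 272.0, 219.0], 0.52), ([225.0, 227.0, 342.0, 270.0], 0.4), ([250.0, 212.0, 255.0, 223.0], 0.21)]
{'mtx': array([[465.86793981,   0.        , 322.31767805],
       [  0.        , 465.86793981, 238.52224455],
       [  0.        ,   0.        ,   1.        ]]), 'extrinsics': array([[ 0.01650395,  0.72743259, -0.68598064,  1.3664916 ],
       [ 0.9998553 , -0.00917793,  0.01432291, -0.02391164],
       [ 0.00412307, -0.68611777, -0.7274788 ,  0.96842837],
       [ 0.        ,  0.        ,  0.        ,  1.        ]])}
top sh
[... 1054 characters left out ...]
positions': array([-1.33210238e+00,  8.71804176e-02,  1.37071154e+00, -1.50887257e-05,
        1.68361211e+00, -1.03133531e-01]), 'qvel': array([ 3.23394123e-05, -1.38680925e-03,  1.47645990e-03, -4.15644096e-04,
       -2.78025661e-03,  3.24723473e-05]), 'joint_torque': array([-1.23326630e-03, -3.40052319e+01, -3.02608788e+01,  7.14338897e-02,
        2.35735282e-02, -1.13805771e-05]), 'tool_pos': array([ 0.18434024, -0.51819421,  0.23051073]), 'ee_rot': array([3.14150608e+00, 2.40334986e-05, 3.41825782e-01]), 'wrist_force': array([-0.20280586,  0.41631977, -0.67768149]), 'wrist_torque': array([ 0.01170204, -0.02390217, -0.02518785]), 'finger_force': 0.0, 'width': 0.09394821530119137} 0.025
```

View pictures.

Run:
```python
import cv2
a=cv2.imread('pics/top0.png');b=cv2.imread('pics/scene0.png')
cv2.imwrite('pics/top0c.png',cv2.resize(a[140:365,120:560],(800,409),interpolation=cv2.INTER_CUBIC))
cv2.imwrite('pics/sc0c.png',cv2.resize(b[170:380,120:520],(800,420),interpolation=cv2.INTER_CUBIC))
```

```text
(no output)
```

View pics/top0c.png

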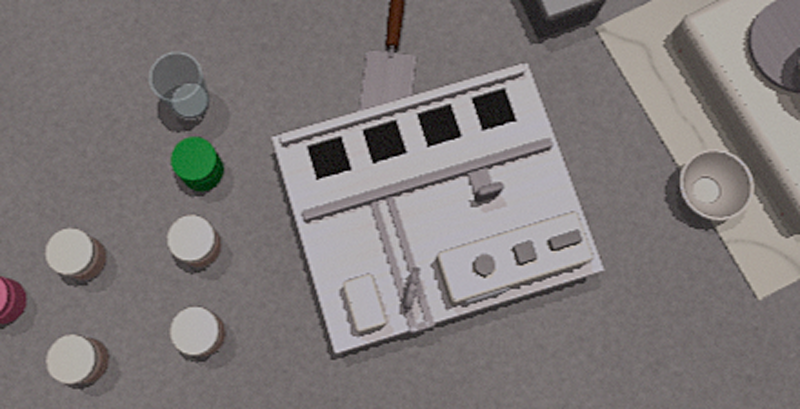

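View pics/sc0c.png

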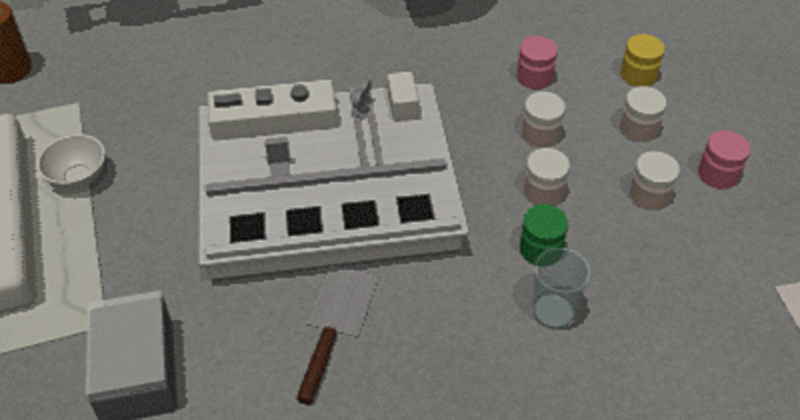

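The top view shows four white-lidded jars at crop (75,250), (190,240), (75,358), (197,330). Look-alikes are green (197,160) and pink (0,300), with a second pink and a yellow in the scene view. The keys from left to right in the top view are round (485,265), square (525,250), long (565,240). Next I measure.

```bash
cat >> h.py <<'E'
def lids(im,W,zlo=.052,zhi=.068,box=None):
    hsv=cv2.cvtColor(im,cv2.COLOR_RGB2HSV)
    m=((W[...,2]>zlo)&(W[...,2]<zhi)&(hsv[...,1]<60)).astype(np.uint8)
    m=cv2.morphologyEx(m,cv2.MORPH_OPEN,np.ones((3,3)))
    n,l,s,c=cv2.connectedComponentsWithStats(m)
    out=[]
    for i in range(1,n):
        if s[i,4]>100:
            p=W[l==i]; (cx,cy),r=cv2.minEnclosingCircle(p[:,:2].astype(np.float32))
            out.append((np.round(c[i]).tolist(),int(s[i,4]),np.round(np.append(np.median(p,0),[cx,cy,r]),4).tolist()))
    return out
E
python3 - <<'E'
from h import *
z=np.load('top0.npz');im=z['im'];W=pts('top',z['d'])
for o in lids(im,W):print(o)
sub=np.zeros((480,640),bool);sub[170:340,262:455]=1
m=(W[...,2]>.04)&(W[...,2]<.13)&sub
r=cv2.minAreaRect(W[m][:,:2].astype(np.float32));print('all',r)
for nm,lo,hi in(('deck',.05,.06),('hi',.085,.099),('keys',.1005,.112)):
    q=((W[...,2]>lo)&(W[...,2]<hi)&sub).astype(np.uint8)
    n,l,s,c=cv2.connectedComponentsWithStats(q)
    for i in range(1,n):
        if s[i,4]>12:
            p=W[l==i];print(nm,s[i],np.median(p,0).round(4),cv2.minAreaRect(p[:,:2].astype(np.float32)))
E
```

```text
([414.0, 134.0], 180, [0.7992, -0.2821, 0.0581, 0.8103, -0.2912, 0.0561])
([569.0, 196.0], 8497, [0.5771, -0.5853, 0.0614, 0.6224, -0.5994, 0.1764])
([346.0, 219.0], 3887, [0.6231, -0.0965, 0.055, 0.6351, -0.0994, 0.1702])
([353.0, 272.0], 6926, [0.5186, -0.08, 0.0552, 0.502, -0.1169, 0.1806])
([225.0, 271.0], 521, [0.5537, 0.1794, 0.06, 0.5548, 0.1794, 0.028])
([158.0, 278.0], 533, [0.5613, 0.3218, 0.0602, 0.5617, 0.3229, 0.0279])
([441.0, 288.0], 108, [0.443, -0.2662, 0.0545, 0.4434, -0.2698, 0.0225])
([415.0, 296.0], 167, [0.4348, -0.2093, 0.0548, 0.4342, -0.2126, 0.0318])
([227.0, 321.0], 561, [0.4463, 0.1881, 0.06, 0.4466, 0.1884, 0.0277])
([159.0, 337.0], 581, [0.4371, 0.3307, 0.0603, 0.4375, 0.3314, 0.0279])
all ((0.5502656698226929, -0.11230172216892242), (0.27451831102371216, 0.33135613799095154), 7.801207065582275)
deck [  270   174   183   161 13148] [ 0.5571 -0.0927  0.0548] ((0.5502749085426331, -0.11208304762840271), (0.27444061636924744, 0.33092522621154785), 7.801207065582275)
hi [383 242  15   7  28] [ 0.5438 -0.1743  0.0952] ((0.5459585189819336, -0.1729231476783752
[... 660 characters left out ...]
33138895, 0.009825835935771465), 79.52897644042969)
keys [386 241  10   6  19] [ 0.5482 -0.1707  0.102 ] ((0.547360360622406, -0.17278394103050232), (0.007827108725905418, 0.01997716724872589), 2.1642956733703613)
keys [422 266  19  12 128] [ 0.4752 -0.242   0.1061] ((0.47538140416145325, -0.24296605587005615), (0.014035604894161224, 0.036308612674474716), 8.257545471191406)
keys [403 272  13  13 120] [ 0.4686 -0.1952  0.106 ] ((0.4687768220901489, -0.1949141025543213), (0.021797262132167816, 0.021734707057476044), 8.335016250610352)
keys [381 280  12  12 109] [ 0.4621 -0.1476  0.1061] ((0.4618528485298157, -0.14775463938713074), (0.022754013538360596, 0.022126454859972), 40.926673889160156)
```

Jar centres are consistent: lids at z 0.060 and r 0.028. The shaker origin is about (0.5325, -0.1146) with yaw 7.8°. I grip every jar with the fingers closing along shaker x (tool yaw 1.707).

```bash
R='' ; 
python3 -m handwheel '[[[0,0,0.0543],[0.3275,0.8825,0],0.2],[[0,0,0.0543],[0.3275,0.8825,0],0.2],[[0,0,0.0543],[0.3275,0.8825,0],0.2],[[0,0,0.0543],[0.3275,0.8825,0],0.2],[[0,0,0.0543],[0.3275,0.8825,0],0.2]]'
python3 -m handwheel '[[[0,0,0.0543],[0.3275,0.8825,0],0.2],[[0,0,0.0543],[0.3275,0.8825,0],0.2],[[0,0,0.0543],[0.3275,0.8825,0],0.2],[[0,0,0.0543],[0.3275,0.8825,0],0.2],[[0,0,0.0543],[0.3275,0.8825,0],0.2]]'
python3 -m handwheel '[[[0,0,0.0543],[0.3275,0.8825,0],0.2],[[0,0,0.0543],[0.3275,0.8825,0],0.2],[[0,0,0.0543],[0.3275,0.8825,0],0.2],[[0,0,0.0543],[0.3275,0.8825,0],0.2],[[0,0,0.0543],[0.3275,0.8825,0],0.2]]'
python3 -m handwheel '[[[0,0,0.0543],[0.3275,0.8825,0],0.2],[[0,0,0],[0,0,0],0.2],[[0,0,0],[0,0,0],0.2]]'
```

```text
time: 1.5
tool_pos: [0.2665, -0.2959, 0.2306]
ee_rot: [3.141, -0.0, 0.771]
wrist_force: [2.0, -0.3, -0.3]
width: 0.0754
finger_force: 0.0
time: 2.0
tool_pos: [0.3483, -0.0752, 0.2309]
ee_rot: [3.14, 0.0, 1.198]
wrist_force: [1.6, -1.1, 0.3]
width: 0.0753
finger_force: 0.0
time: 2.5
tool_pos: [0.4302, 0.1458, 0.2308]
ee_rot: [3.14, 0.0, 1.625]
wrist_force: [0.8, -0.6, 0.3]
width: 0.0751
finger_force: 0.0
time: 2.8
tool_pos: [0.4461, 0.1883, 0.23]
ee_rot: [-3.14, 0.001, 1.708]
wrist_force: [-0.1, 0.5, 0.5]
width: 0.0751
finger_force: 0.0
```

```bash
python3 -m handwheel '[[[0,0,0],[0,0,-0.85],0.2],[[0,0,0],[0,0,-0.85],0.2],[[0,0,0],[0,0,-0.85],0.2],[[0,0,0],[0,0,-0.6],0.2],[[0,0,0],[0,0,-0.27],0.2]]'
python3 -m handwheel '[[[0,0,0],[0,0,0],0.2],[[0,0,0],[0,0,0],1],[[0,0,0],[0,0,0],1],[[0,0,0],[0,0,0],1],[[0,0,0],[0,0,0],1]]'
python3 -m handwheel '[[[0,0,0],[0,0,0.3],1],[[0,0,0],[0,0,0.8],1],[[0,0,0],[0,0,0.9],1],[[0,0,0],[0,0,0.9],1],[[0,0,0],[0,0,0.5],1]]'
```

```text
time: 3.3
tool_pos: [0.444, 0.1855, 0.0565]
ee_rot: [-3.136, 0.001, 1.704]
wrist_force: [0.1, -0.8, 0.4]
width: 0.0752
finger_force: 0.0
time: 3.8
tool_pos: [0.4468, 0.188, 0.0617]
ee_rot: [3.14, -0.0, 1.707]
wrist_force: [-2.8, -0.4, 6.1]
width: 0.0555
finger_force: 30.0
time: 4.3
tool_pos: [0.4477, 0.1883, 0.2344]
ee_rot: [3.134, -0.001, 1.707]
wrist_force: [1.1, 0.0, -2.5]
width: 0.0555
finger_force: 30.0
```

```bash
python3 -m handwheel '[[[0,0,0],[0.2,-0.4,0],1],[[0,0,0],[0.406,-0.786,0],1],[[0,0,0],[0.406,-0.786,0],1],[[0,0,0],[0.406,-0.786,0],1],[[0,0,0],[0.406,-0.786,0],1]]'
python3 -m handwheel '[[[0,0,0],[0.406,-0.786,0],1],[[0,0,0],[0.406,-0.786,0],1],[[0,0,0],[0.406,-0.786,0],1],[[0,0,0],[0.406,-0.786,0],1],[[0,0,0],[0.406,-0.786,0],1]]'
python3 -m handwheel '[[[0,0,0],[0.206,-0.386,0],1],[[0,0,0],[0,0,0],1],[[0,0,0],[0,0,0],1],[[0,0,0],[0,0,-0.7],1],[[0,0,0],[0,0,-0.7],1]]'
python3 -m handwheel '[[[0,0,0],[0,0,0],1],[[0,0,0],[0,0,0],1],[[0,0,0],[0,0,0],1]]'
```

```text
time: 4.8
tool_pos: [0.5382, 0.0092, 0.2297]
ee_rot: [3.141, 0.0, 1.707]
wrist_force: [0.6, 0.1, -2.7]
width: 0.0556
finger_force: 30.0
time: 5.3
tool_pos: [0.6398, -0.1875, 0.2294]
ee_rot: [3.141, 0.0, 1.707]
wrist_force: [0.4, 1.0, -2.8]
width: 0.055
finger_force: 30.0
time: 5.8
tool_pos: [0.6503, -0.2039, 0.1615]
ee_rot: [3.137, 0.002, 1.708]
wrist_force: [0.2, 0.7, -4.0]
width: 0.0555
finger_force: 30.0
time: 6.1
tool_pos: [0.6505, -0.2049, 0.1628]
ee_rot: [3.137, 0.002, 1.707]
wrist_force: [-0.0, -0.9, -2.4]
width: 0.0556
finger_force: 30.0
```

```bash
python3 -m handwheel '[[[0,0,0],[0,0,-0.45],1],[[0,0,0],[0,0,-0.3],1],[[0,0,0],[0,0,-0.12],1],[[0,0,0],[0,0,0],1]]'
```

```text
time: 6.5
tool_pos: [0.6495, -0.2052, 0.1168]
ee_rot: [3.141, 0.0, 1.707]
wrist_force: [1.4, 0.0, -2.2]
width: 0.0557
finger_force: 30.0
```

```bash
python3 -m handwheel '[[[0,0,0],[0,0,-0.03],1],[[0,0,0],[0,0,-0.03],1],[[0,0,0],[0,0,0],1]]'
```

```text
time: 6.8
tool_pos: [0.6499, -0.2055, 0.1163]
ee_rot: [3.139, 0.002, 1.707]
wrist_force: [-2.7, 1.0, 6.3]
width: 0.0557
finger_force: 30.0
```

```bash
python3 -m handwheel '[[[0,0,0],[0,0,0],0.2],[[0,0,0],[0,0,0],0.2],[[0,0,0],[0,0,0.6],0.2],[[0,0,0],[0,0,0.9],0.2],[[0,0,0],[0,0,0.78],0.2]]'
python3 -m handwheel '[[[0,0,0],[-0.4,0.5,0],0.2],[[0,0,0],[-0.7,0.6,0],0.2],[[0,0,0],[-0.7,0.6,0],0.2],[[0,0,0],[-0.7,0.6,0],0.2],[[0,0,0],[0,0,0],0.2]]'
python3 - <<'E'
from h import *
o,im,d=snap('top','t1.png');W=pts('top',d)
for r in lids(im,W):
    if r[1]<900: print(r)
print('deck');
for r in lids(im,W,.108,.122): print(r)
E
```

```text
time: 7.3
tool_pos: [0.6493, -0.2052, 0.2282]
ee_rot: [3.142, -0.0, 1.706]
wrist_force: [-0.3, 0.2, 0.4]
width: 0.0755
finger_force: 0.0
time: 7.8
tool_pos: [0.5204, -0.0869, 0.2265]
ee_rot: [-3.139, -0.002, 1.71]
wrist_force: [0.4, 0.5, -0.0]
width: 0.0747
finger_force: 0.0
([397.0, 246.0], 383, [0.5435, -0.1949, 0.0549, 0.5458, -0.2, 0.0439])
([435.0, 252.0], 115, [0.5232, -0.2726, 0.0548, 0.5206, -0.2759, 0.0257])
([225.0, 271.0], 522, [0.5537, 0.1795, 0.0602, 0.5549, 0.1799, 0.0282])
([158.0, 278.0], 522, [0.5609, 0.3217, 0.0602, 0.5616, 0.3225, 0.0279])
([159.0, 337.0], 587, [0.4369, 0.3304, 0.0603, 0.4373, 0.3318, 0.0283])
deck
([591.0, 171.0], 339, [0.638, -0.6252, 0.1126, 0.6228, -0.6007, 0.0483])
```

```bash
python3 -m handwheel '[[[0,0,0],[0.05,0.45,0],0.2],[[0,0,0],[0.1,0.9,0],0.2],[[0,0,0],[0.1,0.9,0],0.2],[[0,0,0],[0.1,0.9,0],0.2],[[0,0,0],[0.1,0.9,0],0.2]]'
python3 -m handwheel '[[[0,0,0],[0.1,0.9,0],0.2],[[0,0,0],[0.05,0.43,0],0.2],[[0,0,0],[0,0,0],0.2],[[0,0,0],[0,0,0],0.2]]'
```

```text
time: 8.35
tool_pos: [0.5488, 0.1133, 0.2273]
ee_rot: [3.139, 0.0, 1.705]
wrist_force: [1.0, -0.4, 0.3]
width: 0.0749
finger_force: 0.0
time: 8.75
tool_pos: [0.5556, 0.1784, 0.2267]
ee_rot: [3.141, 0.001, 1.707]
wrist_force: [0.7, -0.1, 0.0]
width: 0.075
finger_force: 0.0
```

```bash
python3 -m handwheel '[[[0,0,0],[0,0.02,-0.8],0.2],[[0,0,0],[0,0,-0.85],0.2],[[0,0,0],[0,0,-0.8],0.2],[[0,0,0],[0,0,-0.6],0.2],[[0,0,0],[0,0,-0.27],0.2]]'
python3 -m handwheel '[[[0,0,0],[0,0,0],0.2],[[0,0,0],[0,0,0],1],[[0,0,0],[0,0,0],1],[[0,0,0],[0,0,0],1],[[0,0,0],[0,0,0],1]]'
python3 -m handwheel '[[[0,0,0],[0,0,0.3],1],[[0,0,0],[0,0,0.8],1],[[0,0,0],[0,0,0.9],1],[[0,0,0],[0,0,0.9],1],[[0,0,0],[0,0,0.5],1]]'
```

```text
time: 9.25
tool_pos: [0.5529, 0.1773, 0.0573]
ee_rot: [-3.136, 0.001, 1.704]
wrist_force: [-0.4, 0.5, -0.2]
width: 0.0751
finger_force: 0.0
time: 9.75
tool_pos: [0.5552, 0.1799, 0.0634]
ee_rot: [3.139, 0.0, 1.707]
wrist_force: [-2.0, -1.9, 5.7]
width: 0.0555
finger_force: 30.0
time: 10.25
tool_pos: [0.5557, 0.1803, 0.2369]
ee_rot: [3.133, -0.001, 1.707]
wrist_force: [0.3, -0.2, -1.8]
width: 0.0554
finger_force: 30.0
```

```bash
python3 -m handwheel '[[[0,0,0],[0.11,-0.4,0],1],[[0,0,0],[0.2125,-0.7875,0],1],[[0,0,0],[0.2125,-0.7875,0],1],[[0,0,0],[0.2125,-0.7875,0],1],[[0,0,0],[0.2125,-0.7875,0],1]]'
python3 -m handwheel '[[[0,0,0],[0.2125,-0.7875,0],1],[[0,0,0],[0.2125,-0.7875,0],1],[[0,0,0],[0.2125,-0.7875,0],1],[[0,0,0],[0.1,-0.39,0],1],[[0,0,0],[0,0,0],1]]'
python3 -m handwheel '[[[0,0,0],[0,0,-0.6],1],[[0,0,0],[0,0,-0.7],1],[[0,0,0],[0,0,-0.5],1],[[0,0,0],[0,0,-0.3],1],[[0,0,0],[0,0,0],1]]'
```

```text
time: 10.75
tool_pos: [0.6027, 0.0011, 0.2319]
ee_rot: [3.14, 0.0, 1.707]
wrist_force: [0.9, 0.9, -1.6]
width: 0.0553
finger_force: 30.0
time: 11.25
tool_pos: [0.6394, -0.138, 0.2306]
ee_rot: [-3.141, 0.0, 1.703]
wrist_force: [-0.2, 0.0, -2.2]
width: 0.0555
finger_force: 30.0
time: 11.75
tool_pos: [0.6377, -0.1335, 0.1233]
ee_rot: [-3.137, -0.003, 1.708]
wrist_force: [-0.2, 1.3, -2.0]
width: 0.0555
finger_force: 30.0
```

```bash
python3 -m handwheel '[[[0,0,0],[0.03,0,-0.08],1],[[0,0,0],[0,0,-0.03],1],[[0,0,0],[0,0,0],1]]'
```

```text
time: 12.05
tool_pos: [0.6415, -0.1354, 0.1221]
ee_rot: [3.139, 0.001, 1.707]
wrist_force: [-0.3, 0.1, -1.3]
width: 0.0551
finger_force: 30.0
```

```bash
python3 -m handwheel '[[[0,0,0],[0,0,-0.06],1],[[0,0,0],[0,0,-0.04],1],[[0,0,0],[0,0,0],1]]'
```

```text
time: 12.35
tool_pos: [0.6416, -0.1356, 0.1184]
ee_rot: [3.138, 0.001, 1.706]
wrist_force: [-1.8, 0.9, 4.5]
width: 0.0555
finger_force: 30.0
```

```bash
python3 -m handwheel '[[[0,0,0],[0,0,0],0.2],[[0,0,0],[0,0,0],0.2],[[0,0,0],[0,0,0.6],0.2],[[0,0,0],[0,0,0.9],0.2],[[0,0,0],[0,0,0.78],0.2]]'
python3 -m handwheel '[[[0,0,0],[-0.2,0.3,0],0.2],[[0,0,0],[-0.7,0.6,0],0.2],[[0,0,0],[-0.7,0.6,0],0.2],[[0,0,0],[-0.7,0.6,0],0.2],[[0,0,0],[-0.7,0.6,0],0.2]]'
python3 -m handwheel '[[[0,0,0],[-0.3,0.3,0],0.2],[[0,0,0],[0,0,0],0.2]]'
python3 - <<'E'
from h import *
o,im,d=snap('top','t2.png');W=pts('top',d)
for r in lids(im,W):
    if 300<r[1]<900: print(r)
print('deck',o['tool_pos']);
for r in lids(im,W,.108,.122): print(r)
E
```

```text
time: 12.85
tool_pos: [0.6405, -0.1353, 0.2305]
ee_rot: [-3.141, -0.0, 1.706]
wrist_force: [-0.2, 0.3, -0.6]
width: 0.0754
finger_force: 0.0
time: 13.35
tool_pos: [0.4893, 0.0006, 0.2292]
ee_rot: [3.141, -0.0, 1.706]
wrist_force: [-0.4, 0.2, 1.2]
width: 0.0752
finger_force: 0.0
time: 13.55
tool_pos: [0.4742, 0.0163, 0.2302]
ee_rot: [3.14, -0.0, 1.709]
wrist_force: [0.7, -1.3, 0.6]
width: 0.0751
finger_force: 0.0
([158.0, 278.0], 532, [0.561, 0.322, 0.0604, 0.562, 0.3223, 0.0284])
([159.0, 337.0], 585, [0.4375, 0.3306, 0.0603, 0.4379, 0.3309, 0.0283])
deck [0.47417789 0.01634417 0.23015302]
([597.0, 167.0], 153, [0.6384, -0.6382, 0.1126, 0.6326, -0.6269, 0.0362])
([396.0, 192.0], 525, [0.6504, -0.2036, 0.1143, 0.6513, -0.2037, 0.0281])
([364.0, 201.0], 530, [0.6416, -0.1343, 0.1144, 0.6428, -0.1347, 0.0279])
```

View pics/t2.png

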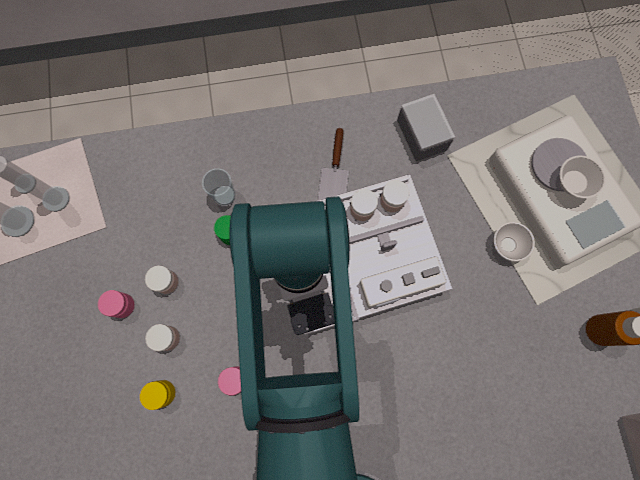

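The two placed jars stand upright at pixels (363,205) and (396,197). The two still to fetch are at (160,280) and (160,338). Now I fetch the nearer one.

```bash
python3 -m handwheel '[[[0,0,0],[-0.05,0.45,0],0.2],[[0,0,0],[-0.11,0.9,0],0.2],[[0,0,0],[-0.11,0.9,0],0.2],[[0,0,0],[-0.11,0.9,0],0.2],[[0,0,0],[-0.11,0.9,0],0.2]]'
python3 -m handwheel '[[[0,0,0],[-0.11,0.9,0],0.2],[[0,0,0],[-0.11,0.9,0],0.2],[[0,0,0],[-0.05,0.43,0],0.2],[[0,0,0],[0,0,0],0.2],[[0,0,0],[0,0,0],0.2]]'
```

```text
time: 14.1
tool_pos: [0.4524, 0.2181, 0.2292]
ee_rot: [3.141, 0.001, 1.705]
wrist_force: [0.8, 0.9, 0.1]
width: 0.0748
finger_force: 0.0
time: 14.6
tool_pos: [0.4387, 0.3282, 0.2287]
ee_rot: [-3.141, 0.001, 1.706]
wrist_force: [-0.3, 0.4, -0.1]
width: 0.0754
finger_force: 0.0
```

```bash
python3 -m handwheel '[[[0,0,0],[0,0.04,-0.8],0.2],[[0,0,0],[0,0,-0.85],0.2],[[0,0,0],[0,0,-0.8],0.2],[[0,0,0],[0,0,-0.6],0.2],[[0,0,0],[0,0,-0.3],0.2]]'
python3 -m handwheel '[[[0,0,0],[0,0,0],0.2],[[0,0,0],[0,0,0],1],[[0,0,0],[0,0,0],1],[[0,0,0],[0,0,0],1],[[0,0,0],[0,0,0],1]]'
python3 -m handwheel '[[[0,0,0],[0,0,0.3],1],[[0,0,0],[0,0,0.8],1],[[0,0,0],[0,0,0.9],1],[[0,0,0],[0,0,0.9],1],[[0,0,0],[0,0,0.5],1]]'
```

```text
time: 15.1
tool_pos: [0.437, 0.3278, 0.0585]
ee_rot: [-3.137, 0.003, 1.704]
wrist_force: [-0.2, -0.4, 0.1]
width: 0.0753
finger_force: 0.0
time: 15.6
tool_pos: [0.4385, 0.3313, 0.0643]
ee_rot: [3.139, -0.001, 1.707]
wrist_force: [-0.6, -1.3, 6.5]
width: 0.0555
finger_force: 30.0
time: 16.1
tool_pos: [0.4388, 0.3314, 0.2378]
ee_rot: [3.134, -0.003, 1.707]
wrist_force: [1.1, 1.2, -1.0]
width: 0.0555
finger_force: 30.0
```

```bash
python3 -m handwheel '[[[0,0,0],[0.19,-0.4,0],1],[[0,0,0],[0.384,-0.794,0],1],[[0,0,0],[0.384,-0.794,0],1],[[0,0,0],[0.384,-0.794,0],1],[[0,0,0],[0.384,-0.794,0],1]]'
python3 -m handwheel '[[[0,0,0],[0.384,-0.794,0],1],[[0,0,0],[0.384,-0.794,0],1],[[0,0,0],[0.384,-0.794,0],1],[[0,0,0],[0.384,-0.794,0],1],[[0,0,0],[0.384,-0.794,0],1]]'
python3 -m handwheel '[[[0,0,0],[0.194,-0.394,0],1],[[0,0,0],[0,0,0],1],[[0,0,0],[0,0,-0.6],1],[[0,0,0],[0,0,-0.7],1],[[0,0,0],[0,0,-0.5],1]]'
python3 -m handwheel '[[[0,0,0],[0,0,-0.25],1],[[0,0,0],[0,0,0],1],[[0,0,0],[0,0,0],1]]'
```

```text
time: 16.6
tool_pos: [0.5245, 0.1504, 0.233]
ee_rot: [3.14, 0.0, 1.707]
wrist_force: [0.2, 0.6, -0.8]
width: 0.0552
finger_force: 30.0
time: 17.1
tool_pos: [0.6206, -0.0483, 0.2329]
ee_rot: [3.14, 0.0, 1.707]
wrist_force: [0.9, 1.3, -0.8]
width: 0.0558
finger_force: 30.0
time: 17.6
tool_pos: [0.6287, -0.0649, 0.1404]
ee_rot: [-3.14, -0.001, 1.708]
wrist_force: [0.0, -1.1, -1.3]
width: 0.0558
finger_force: 30.0
time: 17.9
tool_pos: [0.6303, -0.0658, 0.1311]
ee_rot: [3.139, 0.001, 1.707]
wrist_force: [-0.6, 0.3, -1.0]
width: 0.0553
finger_force: 30.0
```

```bash
python3 -m handwheel '[[[0,0,0],[0,0,-0.18],1],[[0,0,0],[0,0,-0.04],1],[[0,0,0],[0,0,0],1]]'
python3 -m handwheel '[[[0,0,0],[0,0,-0.04],1],[[0,0,0],[0,0,0],1]]'
```

```text
time: 18.2
tool_pos: [0.6302, -0.0664, 0.1194]
ee_rot: [3.14, 0.0, 1.706]
wrist_force: [0.5, 0.7, -0.3]
width: 0.0559
finger_force: 30.0
time: 18.4
tool_pos: [0.6302, -0.0664, 0.1194]
ee_rot: [3.139, 0.001, 1.706]
wrist_force: [-2.1, 0.4, 6.7]
width: 0.0554
finger_force: 30.0
```

```bash
python3 -m handwheel '[[[0,0,0],[0,0,0],0.2],[[0,0,0],[0,0,0],0.2],[[0,0,0],[0,0,0.6],0.2],[[0,0,0],[0,0,0.9],0.2],[[0,0,0],[0,0,0.75],0.2]]'
python3 -m handwheel '[[[0,0,0],[-0.09,0.5,0],0.2],[[0,0,0],[-0.17,0.97,0],0.2]]'
python3 - <<'E'
from h import *
o,im,d=snap('top','t3.png');W=pts('top',d)
for r in lids(im,W):
    if 300<r[1]<900: print(r)
print('deck',o['tool_pos']);
for r in lids(im,W,.108,.122): print(r)
E
```

```text
time: 18.9
tool_pos: [0.6296, -0.0663, 0.2302]
ee_rot: [-3.141, -0.0, 1.706]
wrist_force: [0.6, -0.9, -0.4]
width: 0.075
finger_force: 0.0
time: 19.1
tool_pos: [0.618, 0.005, 0.2307]
ee_rot: [3.137, 0.002, 1.701]
wrist_force: [0.7, 1.4, -0.2]
width: 0.075
finger_force: 0.0
([159.0, 278.0], 536, [0.5609, 0.3216, 0.0603, 0.562, 0.323, 0.0284])
deck [0.61801004 0.00499815 0.23073855]
([598.0, 175.0], 222, [0.6192, -0.6354, 0.1126, 0.6186, -0.6112, 0.0452])
([396.0, 192.0], 525, [0.6502, -0.203, 0.1144, 0.6514, -0.2031, 0.0282])
([364.0, 201.0], 533, [0.6418, -0.1343, 0.1147, 0.6427, -0.1347, 0.0278])
```

```bash
python3 -m handwheel '[[[0,0,0],[-0.16,0.9,0],0.2],[[0,0,0],[-0.16,0.9,0],0.2],[[0,0,0],[-0.16,0.9,0],0.2],[[0,0,0],[-0.16,0.9,0],0.2],[[0,0,0],[-0.16,0.9,0],0.2]]'
python3 -m handwheel '[[[0,0,0],[-0.16,0.9,0],0.2],[[0,0,0],[-0.1,0.6,0],0.2],[[0,0,0],[-0.06,0.3,0],0.2],[[0,0,0],[0,0,0],0.2],[[0,0,0],[0,0,0],0.2]]'
```

```text
time: 19.65
tool_pos: [0.5762, 0.2338, 0.2286]
ee_rot: [-3.141, 0.0, 1.707]
wrist_force: [0.6, -0.3, 0.7]
width: 0.0748
finger_force: 0.0
time: 20.15
tool_pos: [0.5611, 0.3211, 0.2287]
ee_rot: [-3.141, 0.001, 1.706]
wrist_force: [-0.0, -0.8, 0.8]
width: 0.075
finger_force: 0.0
```

```bash
python3 -m handwheel '[[[0,0,0],[0,0.02,-0.8],0.2],[[0,0,0],[0,0,-0.85],0.2],[[0,0,0],[0,0,-0.8],0.2],[[0,0,0],[0,0,-0.6],0.2],[[0,0,0],[0,0,-0.3],0.2]]'
python3 -m handwheel '[[[0,0,0],[0,0,0],0.2],[[0,0,0],[0,0,0],1],[[0,0,0],[0,0,0],1],[[0,0,0],[0,0,0],1],[[0,0,0],[0,0,0],1]]'
python3 -m handwheel '[[[0,0,0],[0,0,0.3],1],[[0,0,0],[0,0,0.8],1],[[0,0,0],[0,0,0.9],1],[[0,0,0],[0,0,0.9],1],[[0,0,0],[0,0,0.5],1]]'
```

```text
time: 20.65
tool_pos: [0.5596, 0.32, 0.0577]
ee_rot: [-3.136, 0.002, 1.704]
wrist_force: [-0.4, -0.1, -0.2]
width: 0.075
finger_force: 0.0
time: 21.15
tool_pos: [0.5618, 0.3236, 0.0642]
ee_rot: [3.138, -0.001, 1.707]
wrist_force: [-1.6, -1.5, 5.4]
width: 0.0553
finger_force: 30.0
time: 21.65
tool_pos: [0.5616, 0.3238, 0.2373]
ee_rot: [3.135, -0.002, 1.707]
wrist_force: [0.9, 0.6, -1.6]
width: 0.0557
finger_force: 30.0
```

```bash
python3 -m handwheel '[[[0,0,0],[0.07,-0.4,0],1],[[0,0,0],[0.149,-0.8,0],1],[[0,0,0],[0.149,-0.8,0],1],[[0,0,0],[0.149,-0.8,0],1],[[0,0,0],[0.149,-0.8,0],1]]'
python3 -m handwheel '[[[0,0,0],[0.149,-0.8,0],1],[[0,0,0],[0.149,-0.8,0],1],[[0,0,0],[0.149,-0.8,0],1],[[0,0,0],[0.08,-0.4,0],1],[[0,0,0],[0,0,0],1]]'
python3 -m handwheel '[[[0,0,0],[0,0,-0.6],1],[[0,0,0],[0,0,-0.7],1],[[0,0,0],[0,0,-0.5],1],[[0,0,0],[0,0,-0.28],1],[[0,0,0],[0,0,0],1]]'
python3 -m handwheel '[[[0,0,0],[0,0,0],1],[[0,0,0],[0,0,0],1]]'
```

```text
time: 22.15
tool_pos: [0.5938, 0.1419, 0.2318]
ee_rot: [3.142, 0.0, 1.707]
wrist_force: [-0.4, -0.7, -1.8]
width: 0.0555
finger_force: 30.0
time: 22.65
tool_pos: [0.6205, 0.0, 0.2314]
ee_rot: [-3.141, 0.001, 1.702]
wrist_force: [-0.1, 0.4, -3.1]
width: 0.0557
finger_force: 30.0
time: 23.15
tool_pos: [0.6187, 0.0043, 0.1249]
ee_rot: [-3.136, -0.002, 1.708]
wrist_force: [-0.8, 0.4, -1.9]
width: 0.0554
finger_force: 30.0
time: 23.35
tool_pos: [0.6217, 0.0034, 0.13]
ee_rot: [3.137, 0.001, 1.707]
wrist_force: [-0.3, 0.2, -1.8]
width: 0.0552
finger_force: 30.0
```

```bash
python3 -m handwheel '[[[0,0,0],[0,0,-0.16],1],[[0,0,0],[0,0,-0.05],1],[[0,0,0],[0,0,0],1]]'
python3 -m handwheel '[[[0,0,0],[0,0,-0.03],1],[[0,0,0],[0,0,0],1]]'
```

```text
time: 23.65
tool_pos: [0.6212, 0.0032, 0.119]
ee_rot: [3.139, 0.0, 1.707]
wrist_force: [-0.4, 1.6, 4.3]
width: 0.0557
finger_force: 30.0
time: 23.85
tool_pos: [0.6212, 0.0032, 0.119]
ee_rot: [3.138, 0.001, 1.707]
wrist_force: [-1.9, 1.3, 8.6]
width: 0.0557
finger_force: 30.0
```

```bash
python3 -m handwheel '[[[0,0,0],[0,0,0],0.2],[[0,0,0],[0,0,0],0.2],[[0,0,0],[0,0,0.6],0.2],[[0,0,0],[0,0,0.9],0.2],[[0,0,0],[0,0,0.75],0.2]]'
python3 -m handwheel '[[[0,0,0],[-0.42,-0.72,0],1],[[0,0,0],[-0.41,-0.72,0],1],[[0,0,0],[-0.41,-0.72,0],1],[[0,0,0],[-0.41,-0.72,0],1],[[0,0,0],[-0.4,-0.72,0],1]]'
python3 -m handwheel '[[[0,0,0],[0,0,0],1],[[0,0,0],[0,0,0],1],[[0,0,0],[0,0,0],1]]'
python3 - <<'E'
from h import *
o,im,d=snap('wrist','w4.png');print(o['tool_pos'])
c=robot.calibration('wrist');print(c)
np.savez('w4.npz',im=im,d=d)
o,im,d=snap('top','t4.png');W=pts('top',d)
for r in lids(im,W,.108,.122): print(r)
E
```

```text
time: 24.35
tool_pos: [0.6202, 0.0031, 0.2289]
ee_rot: [-3.141, -0.0, 1.706]
wrist_force: [-0.4, 0.6, 0.4]
width: 0.0754
finger_force: 0.0
time: 24.85
tool_pos: [0.5168, -0.1781, 0.2275]
ee_rot: [-3.141, -0.0, 1.707]
wrist_force: [0.2, -0.0, 0.3]
width: 0.0388
finger_force: 0.0
time: 25.15
tool_pos: [0.5182, -0.1761, 0.2277]
ee_rot: [3.142, -0.001, 1.707]
wrist_force: [-0.1, 0.0, -0.0]
width: 0.0146
finger_force: 0.0
[ 0.51823414 -0.17608125  0.2276886 ]
{'mtx': array([[371.64829954,   0.        , 317.12929676],
       [  0.        , 371.64829954, 241.61040456],
       [  0.        ,   0.        ,   1.        ]]), 'hand_eye': array([[-4.52300007e-04, -9.57670310e-01, -2.87866934e-01,
         8.56310525e-02],
       [ 9.99999746e-01, -5.91925771e-04,  3.97995851e-04,
        -2.12283261e-04],
       [-5.51544667e-04, -2.87866681e-01,  9.57670335e-01,
        -1.55219119e-01],
       [ 0.00000000e+00,  0.00000000e+00,  0.00000000e+00,
         1.00000000e+00]])}
([591.0, 172.0], 317, [0.6337, -0.6272, 0.1129, 0.6228, -0.6019, 0.0486])
([364.0, 201.0], 527, [0.6413, -0.1346, 0.1145, 0.6421, -0.1352, 0.0281])
([333.0, 212.0], 543, [0.6302, -0.065, 0.1147, 0.6312, -0.0651, 0.0282])
([301.0, 221.0], 546, [0.6211, 0.0025, 0.1149, 0.6222, 0.0026, 0.0277])
```

View pics/w4.png

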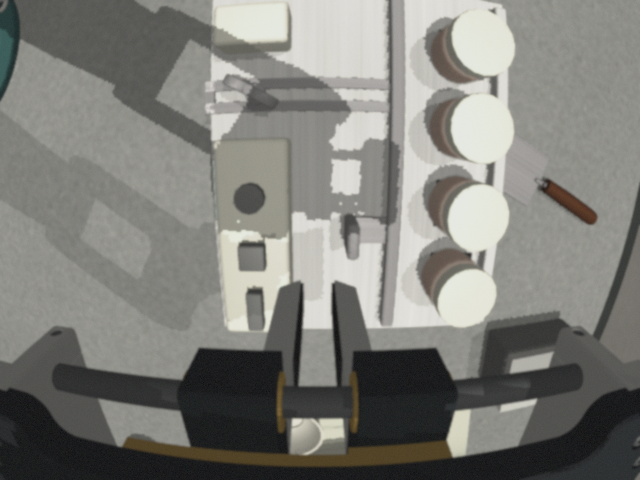

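Wrist view: all four jars stand in a row at (475-490, 45/130/215/293). The tab is at (352,235), the nut wing at (250,92), and the keys at (249,198), (252,255), (255,307). Now the exact tab and blade poses from wrist depth.

```bash
cat >> h.py <<'E'
from scipy.spatial.transform import Rotation as Rr
SO=np.array([.5325,-.1146]);SY=.1365
def sh(W):
    c,s=np.cos(SY),np.sin(SY);d=W[...,:2]-SO
    return np.stack([d[...,0]*c+d[...,1]*s,-d[...,0]*s+d[...,1]*c],-1)
def wpts(o,d):
    c=robot.calibration('wrist');K=np.array(c['mtx']);H=np.array(c['hand_eye'])
    v,u=np.mgrid[0:480,0:640];x=(u-K[0,2])/K[0,0];y=(v-K[1,2])/K[1,1];r=np.hypot(x,y)+1e-9
    k=np.tan(r)/r*d
    P=np.stack([x*k,y*k,d],-1)@H[:3,:3].T+H[:3,3]
    W=P@Rr.from_euler('xyz',o['ee_rot']).as_matrix().T+o['tool_pos']; W[d==0]=np.nan
    return W
E
python3 - <<'E'
from h import *
z=np.load('w4.npz');o=robot.get_obs();W=wpts(o,z['d']);S=sh(W);Z=W[...,2]
def show(n,m):
    p=S[m];print(n,m.sum(),np.median(Z[m]).round(4),np.median(p,0).round(4),p.min(0).round(4),p.max(0).round(4))
show('guard',(Z>.088)&(Z<.1)&(S[...,0]<-.03)&(S[...,1]>.09))
show('housing',(Z>.09)&(Z<.098)&(S[...,0]<-.03)&(S[...,1]<.035))
show('keys',(Z>.101)&(Z<.112)&(S[...,0]<-.03)&(S[...,1]<.035))
show('tab',(Z>.095)&(Z<.105)&(abs(S[...,0]-.01)<.04)&(abs(S[...,1]+.06)<.03))
m=(Z>.08)&(Z<.106)&(np.hypot(S[...,0]+.075,S[...,1]-.06)<.032)
show('blade',m);m2=m&(Z>.095);show('bladetop',m2)
for q in(m,m2): print(cv2.minAreaRect(S[q].astype(np.float32)), cv2.fitLine(S[q].astype(np.float32),cv2.DIST_L2,0,.01,.01).ravel())
E
```

```text
guard 3180 0.0958 [-0.0731  0.1158] [-0.105   0.0992] [-0.0443  0.1355]
housing 10450 0.0959 [-0.0744 -0.0419] [-0.1057 -0.1447] [-0.0449  0.0237]
keys 2208 0.1075 [-0.0745 -0.0674] [-0.0869 -0.1357] [-0.0632 -0.0105]
tab 456 0.1014 [ 0.0056 -0.0572] [ 0.0009 -0.0724] [ 0.0111 -0.0427]
blade 695 0.1001 [-0.0724  0.0604] [-0.0959  0.0465] [-0.0527  0.0762]
bladetop 648 0.1003 [-0.0731  0.0609] [-0.0952  0.0477] [-0.0543  0.0756]
((-0.07472293823957443, 0.061589617282152176), (0.009699416346848011, 0.04815073311328888), 60.71678924560547) [ 0.86785954 -0.4968096  -0.07260787  0.06047802]
((-0.0745362937450409, 0.06140395253896713), (0.009666141122579575, 0.04560323804616928), 60.99601364135742) [ 0.86762005 -0.49722773 -0.07336823  0.06090778]
```

```bash
python3 -m handwheel '[[[0,0,0],[0,0,0],1],[[0,0,0],[0,0,-0.6],1],[[0,0,0],[0,0,-0.8],1],[[0,0,0],[0,0,-0.8],1],[[0,0,0],[0,0,-0.4],1]]'
python3 -m handwheel '[[[0,0,0],[0,0,0],1],[[0,0,0],[0,0,0],1]]'
```

```text
time: 25.75
tool_pos: [0.5162, -0.1751, 0.0938]
ee_rot: [-3.137, -0.003, 1.708]
wrist_force: [-0.3, -0.6, 0.2]
width: 0.0005
finger_force: 0.0
time: 25.95
tool_pos: [0.5184, -0.1764, 0.0984]
ee_rot: [3.141, 0.0, 1.707]
wrist_force: [-0.4, -0.4, 1.2]
width: 0.0004
finger_force: 0.0
```

```bash
python3 -m handwheel '[[[0,0,0],[0.099,0.0136,0],1],[[0,0,0],[0.0694,0.0095,0],1],[[0,0,0],[0.0694,0.0095,0],1],[[0,0,0],[0.0694,0.0095,0],1],[[0,0,0],[0.0694,0.0095,0],1]]'
python3 -m handwheel '[[[0,0,0],[0.0694,0.0095,0],1],[[0,0,0],[0.0694,0.0095,0],1],[[0,0,0],[0.0694,0.0095,0],1],[[0,0,0],[0.0694,0.0095,0],1],[[0,0,0],[0.0694,0.0095,0],1]]'
```

```text
time: 26.45
tool_pos: [0.5368, -0.1746, 0.0987]
ee_rot: [-3.141, 0.001, 1.706]
wrist_force: [-4.1, -0.3, 2.3]
width: 0.0008
finger_force: 1.7
time: 26.95
tool_pos: [0.5541, -0.172, 0.098]
ee_rot: [-3.141, 0.0, 1.706]
wrist_force: [-5.7, -1.3, 4.1]
width: 0.0005
finger_force: 3.0
```

```bash
python3 -m handwheel '[[[0,0,0],[0.03,0.004,0],1],[[0,0,0],[0.03,0.004,0],1],[[0,0,0],[0,0,0],1]]'
python3 -m handwheel '[[[0,0,0],[0.03,0.004,0],1],[[0,0,0],[0,0,0],1]]'
python3 -m handwheel '[[[0,0,0],[0.03,0.004,0],1],[[0,0,0],[0,0,0],1]]'
```

```text
time: 27.25
tool_pos: [0.5557, -0.1718, 0.098]
ee_rot: [-3.138, -0.0, 1.706]
wrist_force: [-7.6, -1.6, 4.8]
width: 0.0006
finger_force: 3.9
time: 27.45
tool_pos: [0.5568, -0.1717, 0.098]
ee_rot: [-3.137, -0.0, 1.706]
wrist_force: [-8.5, -1.7, 5.6]
width: 0.0007
finger_force: 4.3
time: 27.65
tool_pos: [0.5583, -0.1714, 0.098]
ee_rot: [-3.137, -0.0, 1.706]
wrist_force: [-8.5, -1.7, 5.7]
width: 0.0004
finger_force: 4.4
```

```bash
python3 -m handwheel '[[[0,0,0],[0.03,0.004,0],1],[[0,0,0],[0,0,0],1]]'
python3 -m handwheel '[[[0,0,0],[0.02,0.003,0],1],[[0,0,0],[0,0,0],1]]'
python3 -m handwheel '[[[0,0,0],[0.02,0.003,0],1],[[0,0,0],[0,0,0],1]]'
```

```text
time: 27.85
tool_pos: [0.5598, -0.1712, 0.098]
ee_rot: [-3.137, -0.0, 1.706]
wrist_force: [-7.8, -1.8, 5.7]
width: 0.0008
finger_force: 4.4
time: 28.05
tool_pos: [0.5599, -0.1712, 0.098]
ee_rot: [-3.135, -0.0, 1.706]
wrist_force: [-10.3, -3.0, 7.3]
width: 0.0004
finger_force: 5.5
time: 28.25
tool_pos: [0.56, -0.1712, 0.098]
ee_rot: [-3.133, -0.0, 1.706]
wrist_force: [-13.3, -3.3, 8.6]
width: 0.0005
finger_force: 6.8
```

```bash
python3 -m handwheel '[[[0,0,0],[-0.2,-0.027,0],1],[[0,0,0],[-0.3,-0.03,0],1],[[0,0,0],[0,0,0.6],1],[[0,0,0],[0,0,0.8],1],[[0,0,0],[0,0,0.6],1]]'
python3 -m handwheel '[[[0,0,0.0843],[-0.225,0.27,0],0.68],[[0,0,0.0843],[-0.225,0.27,0],0.68],[[0,0,0.0843],[-0.225,0.27,0],0.68],[[0,0,0.0843],[-0.225,0.27,0],0.68],[[0,0,0.0843],[-0.225,0.27,0],0.68]]'
python3 -m handwheel '[[[0,0,0.0843],[-0.2,0.27,0],0.68],[[0,0,0.0843],[-0.2,0.27,0],0.68],[[0,0,0.0843],[-0.2,0.27,0],0.68],[[0,0,0],[0,0,0],0.68],[[0,0,0],[0,0,0],0.68]]'
python3 - <<'E'
from h import *
o,im,d=snap('wrist','w5.png');W=wpts(o,d);S=sh(W);Z=W[...,2]
m2=(Z>.095)&(Z<.106)&(np.hypot(S[...,0]+.075,S[...,1]-.06)<.032)
print(m2.sum(),cv2.minAreaRect(S[m2].astype(np.float32)),np.median(W[m2],0))
m=(Z>.095)&(Z<.105)&(abs(S[...,0]-.035)<.04)&(abs(S[...,1]+.06)<.03)
print(np.median(S[m],0))
o,im,d=snap('top','t5.png');W=pts('top',d)
for r in lids(im,W,.108,.122): print(r[2],sh(np.array(r[2][3:5])))
S=sh(W);Z=W[...,2];m=(Z>.095)&(Z<.105)&(abs(S[...,0]-.035)<.04)&(abs(S[...,1]+.06)<.03);print(m.sum(),np.median(S[m],0))
E
```

```text
time: 28.75
tool_pos: [0.5395, -0.1729, 0.1996]
ee_rot: [3.138, -0.0, 1.707]
wrist_force: [0.4, 0.1, -0.5]
width: 0.0005
finger_force: 0.0
time: 29.25
tool_pos: [0.4826, -0.1048, 0.1976]
ee_rot: [3.139, 0.001, 2.375]
wrist_force: [0.5, -0.0, -0.4]
width: 0.0298
finger_force: 0.0
time: 29.75
tool_pos: [0.4529, -0.0652, 0.198]
ee_rot: [3.141, 0.002, 2.764]
wrist_force: [-0.6, -0.4, -0.2]
width: 0.0298
finger_force: 0.0
693 ((-0.07545773684978485, 0.06151173263788223), (0.0081862173974514, 0.04511210694909096), 60.667327880859375) [ 0.44796907 -0.06313344  0.10036654]
[nan nan]
[0.6365, -0.6294, 0.1128, 0.6225, -0.6016, 0.0481] [ 0.02289359 -0.49471697]
[0.655, -0.2027, 0.1142, 0.6565, -0.2035, 0.0282] [ 0.11074939 -0.10494657]
[0.646, -0.1338, 0.1146, 0.6468, -0.1339, 0.0279] [ 0.11061054 -0.03467402]
[0.644, -0.0689, 0.1148, 0.6385, -0.0649, 0.0277] [0.11177703 0.0348136 ]
[0.6277, 0.0037, 0.1148, 0.6281, 0.0036, 0.0277] [0.110795   0.10409163]
0 [nan nan]
  return _methods._mean(a, axis=axis, dtype=dtype,
  ret = um.true_divide(
```

View pics/w5.png

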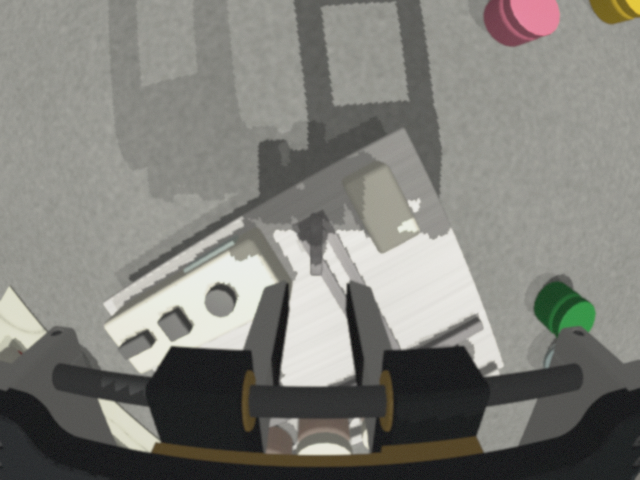

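Wrist view: the blade at (317,245) lies in line between the fingers. The jars all stand at shaker x 0.111, touching the rail. Going down to grip the blade.

```bash
python3 -m handwheel '[[[0,0,0],[-0.06,0.01,-0.4],0.68],[[0,0,0],[0,0,-0.6],0.68],[[0,0,0],[0,0,-0.6],0.68],[[0,0,0],[0,0,-0.3],0.68],[[0,0,0],[0,0,-0.1],0.68]]'
python3 -m handwheel '[[[0,0,0],[0,0,0],0.68],[[0,0,0],[0,0,0],0.68],[[0,0,0],[0,0,0],1],[[0,0,0],[0,0,0],1],[[0,0,0],[0,0,0],1]]'
```

```text
time: 30.35
tool_pos: [0.4483, -0.0651, 0.0955]
ee_rot: [-3.141, -0.004, 2.764]
wrist_force: [0.2, 0.4, 0.1]
width: 0.03
finger_force: 0.0
time: 30.85
tool_pos: [0.4498, -0.065, 0.0987]
ee_rot: [3.141, 0.001, 2.766]
wrist_force: [0.1, -0.0, 0.1]
width: 0.0094
finger_force: 0.0
```

```bash
python3 -m handwheel '[[[0,0,0],[0,0,0],1],[[0,0,-0.05],[0,0,0],1],[[0,0,-0.09],[0,0,0],1],[[0,0,-0.09],[0,0,0],1],[[0,0,-0.09],[0,0,0],1]]'
python3 -m handwheel '[[[0,0,-0.09],[0,0,0],1],[[0,0,-0.09],[0,0,0],1],[[0,0,-0.09],[0,0,0],1],[[0,0,-0.09],[0,0,0],1],[[0,0,-0.09],[0,0,0],1]]'
python3 -m handwheel '[[[0,0,-0.09],[0,0,0],1],[[0,0,-0.09],[0,0,0],1],[[0,0,-0.09],[0,0,0],1],[[0,0,-0.09],[0,0,0],1],[[0,0,-0.09],[0,0,0],1]]'
```

```text
time: 31.35
tool_pos: [0.4499, -0.0649, 0.0987]
ee_rot: [3.14, 0.001, 2.258]
wrist_force: [-0.6, 0.9, 1.1]
width: 0.0088
finger_force: 30.0
time: 31.85
tool_pos: [0.4501, -0.0648, 0.0987]
ee_rot: [3.139, -0.0, 1.551]
wrist_force: [1.3, 0.6, 1.3]
width: 0.009
finger_force: 30.0
time: 32.35
tool_pos: [0.4503, -0.0649, 0.0987]
ee_rot: [3.139, -0.002, 0.844]
wrist_force: [2.8, 0.6, 1.0]
width: 0.0083
finger_force: 30.0
```

```bash
python3 -m handwheel '[[[0,0,-0.09],[0,0,0],1],[[0,0,-0.09],[0,0,0],1],[[0,0,-0.09],[0,0,0],1],[[0,0,-0.09],[0,0,0],1],[[0,0,-0.09],[0,0,0],1]]'
python3 -m handwheel '[[[0,0,-0.09],[0,0,0],1],[[0,0,-0.09],[0,0,0],1],[[0,0,-0.09],[0,0,0],1],[[0,0,-0.09],[0,0,0],1],[[0,0,-0.09],[0,0,0],1]]'
python3 -c "
from h import *;o=robot.get_obs();print(o['wrist_torque'],o['joint_positions'],o['ee_rot'])"
```

```text
time: 32.85
tool_pos: [0.4504, -0.0651, 0.0987]
ee_rot: [3.14, -0.003, 0.137]
wrist_force: [2.2, -1.4, 1.1]
width: 0.0089
finger_force: 30.0
time: 33.35
tool_pos: [0.4503, -0.0653, 0.0987]
ee_rot: [-3.141, -0.003, -0.57]
wrist_force: [1.3, -0.8, 0.3]
width: 0.0087
finger_force: 30.0
[-0.08657104 -0.15515916  0.06457239] [-2.68493666e-01 -6.18857330e-02  1.78709949e+00 -4.35418614e-04
  1.41355741e+00  1.87220632e+00] [-3.14116589e+00 -2.82200486e-03 -5.69836682e-01]
```

```bash
python3 -m handwheel '[[[0,0,-0.06],[0,0,0],1],[[0,0,-0.06],[0,0,0],1],[[0,0,-0.06],[0,0,0],1]]'
python3 -c "
from h import *;o=robot.get_obs();print(o['wrist_torque'],o['ee_rot'])"
python3 -m handwheel '[[[0,0,-0.06],[0,0,0],1],[[0,0,-0.06],[0,0,0],1],[[0,0,-0.05],[0,0,0],1]]'
python3 -c "
from h import *;o=robot.get_obs();print(o['wrist_torque'],o['joint_positions'][5])"
```

```text
time: 33.65
tool_pos: [0.4503, -0.0654, 0.0987]
ee_rot: [-3.141, -0.003, -0.851]
wrist_force: [1.5, -0.5, -0.3]
width: 0.0085
finger_force: 30.0
[-0.06827691 -0.15140677  0.15184776] [-3.14058733e+00 -2.57550719e-03 -8.50649512e-01]
time: 33.95
tool_pos: [0.4501, -0.0652, 0.0987]
ee_rot: [-3.14, -0.002, -1.115]
wrist_force: [0.7, -0.5, 2.3]
width: 0.0107
finger_force: 36.3
[ 0.02556097 -0.09841234  0.80994371] 2.417899660826293
```

```bash
python3 -m handwheel '[[[0,0,0],[0,0,0],0.68],[[0,0,0],[0,0,0],0.68],[[0,0,0],[0,0,0.6],0.68],[[0,0,0],[0,0,0.8],0.68],[[0,0,0],[0,0,0.6],0.68]]'
python3 -m handwheel '[[[0,0,0.0886],[0.04,-0.289,0],1],[[0,0,0.0886],[0.04,-0.289,0],1],[[0,0,0.0886],[0.04,-0.289,0],1],[[0,0,0.0886],[0.04,-0.289,0],1],[[0,0,0.0886],[0.04,-0.289,0],1]]'
python3 -m handwheel '[[[0,0,0.0886],[0.04,-0.289,0],1],[[0,0,0.0886],[0.04,-0.289,0],1],[[0,0,0.0886],[0.04,-0.289,0],1],[[0,0,0.0886],[0.04,-0.289,0],1],[[0,0,0],[0,0,0],1]]'
python3 -m handwheel '[[[0,0,0],[0,0,0],1],[[0,0,0],[0,0,0],1]]'
python3 - <<'E'
from h import *
o,im,d=snap('wrist','w6.png');W=wpts(o,d);S=sh(W);Z=W[...,2]
m2=(Z>.095)&(Z<.106)&(np.hypot(S[...,0]+.075,S[...,1]-.06)<.032)
print('nut',m2.sum(), cv2.minAreaRect(S[m2].astype(np.float32)) if m2.sum()>5 else 0, cv2.fitLine(S[m2].astype(np.float32),cv2.DIST_L2,0,.01,.01).ravel() if m2.sum()>5 else 0)
m=((Z>.102)&(Z<.112)&(abs(S[...,0]+.075)<.03)&(S[...,1]<.03)).astype(np.uint8)
n,l,s,c=cv2.connectedComponentsWithStats(m)
for i in range(1,n):
    if s[i,4]>50: print(c[i],s[i,4],np.median(W[l==i],0))
E
```

```text
time: 34.45
tool_pos: [0.4494, -0.065, 0.1998]
ee_rot: [-3.141, -0.001, -1.113]
wrist_force: [-0.3, 0.1, -0.6]
width: 0.0302
finger_force: 0.0
time: 34.95
tool_pos: [0.4592, -0.1378, 0.1977]
ee_rot: [3.141, 0.0, -0.411]
wrist_force: [-0.2, -0.3, 0.5]
width: 0.0003
finger_force: 0.0
time: 35.45
tool_pos: [0.4671, -0.1962, 0.1975]
ee_rot: [3.142, 0.001, 0.137]
wrist_force: [-0.3, 0.7, -0.5]
width: 0.0006
finger_force: 0.0
time: 35.65
tool_pos: [0.4672, -0.1943, 0.1979]
ee_rot: [-3.141, 0.0, 0.137]
wrist_force: [1.0, 0.0, -0.4]
width: 0.0004
finger_force: 0.0
nut 525 ((-0.07503532618284225, 0.06143476068973541), (0.0096060112118721, 0.04515226185321808), 28.62332534790039) [ 0.47875205 -0.87795013 -0.07318142  0.05890788]
[252.19324796 253.7322468 ] 859 [ 0.46213585 -0.14741777  0.1075822 ]
[319.19519833 253.93528184] 958 [ 0.46860116 -0.19415141  0.10751116]
[386.61067961 253.93592233] 1030 [ 0.47498814 -0.24142173  0.10739326]
```

View pics/w6.png

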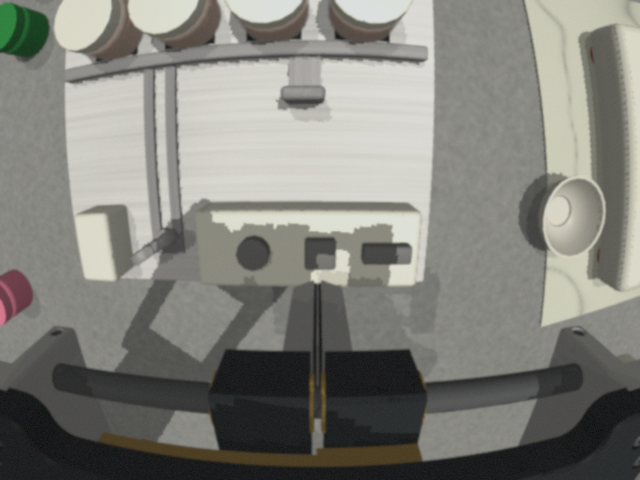

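Wrist view: the keys from left to right are round (252,254), square (319,254), long (387,254). The nut blade has turned 3.70 rad and the torque climbed to 0.8 N m, so it is on its stop. The tab is forward and the jars are held. Pressing square.

```bash
python3 -m handwheel '[[[0,0,0],[0.02,0,-0.4],1],[[0,0,0],[0,0,-0.5],1],[[0,0,0],[0,0,-0.2],1],[[0,0,0],[0,0,-0.1],1],[[0,0,0],[0,0,0],1]]'
python3 -m handwheel '[[[0,0,0],[0,0,-0.08],1],[[0,0,0],[0,0,-0.08],1],[[0,0,0],[0,0,-0.08],1],[[0,0,0],[0,0,0],1],[[0,0,0],[0,0,0],1]]'
```

```text
time: 36.2
tool_pos: [0.4682, -0.1947, 0.1378]
ee_rot: [-3.141, 0.001, 0.139]
wrist_force: [0.2, -0.4, -1.0]
width: 0.0005
finger_force: 0.0
time: 36.7
tool_pos: [0.469, -0.1954, 0.1271]
ee_rot: [3.14, -0.002, 0.138]
wrist_force: [1.0, -0.4, 3.0]
width: 0.0004
finger_force: 1.7
```

```bash
python3 -m handwheel '[[[0,0,0],[0,0,-0.04],1],[[0,0,0],[0,0,-0.04],1],[[0,0,0],[0,0,0],1],[[0,0,0],[0,0,0],1]]'
```

```text
time: 37.1
tool_pos: [0.4691, -0.1953, 0.1261]
ee_rot: [3.139, -0.003, 0.139]
wrist_force: [-4.0, 2.7, 16.1]
width: 0.0008
finger_force: 8.2
```

```bash
python3 -m handwheel '[[[0,0,0],[0,0,0.3],1],[[0,0,0],[0,0,0.3],1],[[0,0,0],[0.065,-0.475,0],1],[[0,0,0],[0.065,-0.475,0],1],[[0,0,0],[0,0,0],1]]'
python3 -m handwheel '[[[0,0,0],[0,0,0],1],[[0,0,0],[0,0,-0.2],1],[[0,0,0],[0,0,-0.1],1],[[0,0,0],[0,0,0],1]]'
```

```text
time: 37.6
tool_pos: [0.4743, -0.2442, 0.1512]
ee_rot: [-3.141, 0.002, 0.136]
wrist_force: [0.1, 0.6, -0.2]
width: 0.0002
finger_force: 0.0
time: 38.0
tool_pos: [0.4739, -0.2412, 0.1352]
ee_rot: [-3.139, 0.003, 0.139]
wrist_force: [-1.1, -0.5, -0.1]
width: 0.0008
finger_force: 0.0
```

```bash
python3 -m handwheel '[[[0,0,0],[0,0,-0.08],1],[[0,0,0],[0,0,-0.08],1],[[0,0,0],[0,0,-0.06],1],[[0,0,0],[0,0,-0.04],1],[[0,0,0],[0,0,0],1]]'
python3 -m handwheel '[[[0,0,0],[0,0,-0.02],1],[[0,0,0],[0,0,0],1]]'
```

```text
time: 38.5
tool_pos: [0.4751, -0.2422, 0.1262]
ee_rot: [3.141, -0.001, 0.139]
wrist_force: [-2.7, 2.0, 9.5]
width: 0.0004
finger_force: 4.5
time: 38.7
tool_pos: [0.4751, -0.2422, 0.1262]
ee_rot: [3.141, -0.002, 0.139]
wrist_force: [-4.4, 3.8, 11.0]
width: 0.0002
finger_force: 6.2
```

```bash
python3 -m handwheel '[[[0,0,0],[0,0,0.3],1],[[0,0,0],[0,0,0.3],1],[[0,0,0],[-0.087,0.631,0],1],[[0,0,0],[-0.087,0.631,0],1],[[0,0,0],[-0.087,0.631,0],1]]'
python3 -m handwheel '[[[0,0,0],[0,0,0],1],[[0,0,0],[0,0,0],1],[[0,0,0],[0,0,-0.2],1],[[0,0,0],[0,0,-0.1],1],[[0,0,0],[0,0,0],1]]'
python3 -m handwheel '[[[0,0,0],[0,0,-0.08],1],[[0,0,0],[0,0,-0.08],1],[[0,0,0],[0,0,-0.06],1],[[0,0,0],[0,0,-0.04],1],[[0,0,0],[0,0,0],1]]'
```

```text
time: 39.2
tool_pos: [0.4618, -0.1473, 0.1538]
ee_rot: [3.141, -0.001, 0.137]
wrist_force: [0.3, 0.4, -0.0]
width: 0.0005
finger_force: 0.0
time: 39.7
tool_pos: [0.4609, -0.1482, 0.1362]
ee_rot: [-3.14, 0.003, 0.137]
wrist_force: [0.4, 0.3, -0.9]
width: 0.0003
finger_force: 0.0
time: 40.2
tool_pos: [0.4619, -0.1483, 0.1263]
ee_rot: [3.14, -0.001, 0.138]
wrist_force: [-2.0, 0.2, 5.0]
width: 0.0003
finger_force: 2.7
```

```bash
python3 -m handwheel '[[[0,0,0],[0,0,-0.05],1],[[0,0,0],[0,0,0],1],[[0,0,0],[0,0,0],1]]'
python3 -m handwheel '[[[0,0,0],[0,0,0.4],1],[[0,0,0],[0,0,0.8],1],[[0,0,0],[-0.8,0.2,0.5],1],[[0,0,0],[-0.5,0,0],1],[[0,0,0],[0,0,0],1]]'
python3 - <<'E'
from h import *
o,im,d=snap('top','t7.png');W=pts('top',d)
for r in lids(im,W,.108,.122): print(r[2],sh(np.array(r[2][3:5])))
o,im,d=snap('scene','s7.png')
cv2.imwrite('pics/s7c.png',cv2.resize(im[170:380,120:520,::-1],(800,420)))
E
```

```text
time: 40.5
tool_pos: [0.462, -0.1483, 0.1261]
ee_rot: [3.139, -0.002, 0.139]
wrist_force: [-5.4, 1.1, 14.5]
width: 0.0005
finger_force: 7.4
time: 41.0
tool_pos: [0.3956, -0.1377, 0.2088]
ee_rot: [3.14, -0.002, 0.138]
wrist_force: [-0.6, -0.0, -0.7]
width: 0.0004
finger_force: 0.0
[0.6354, -0.6276, 0.1128, 0.6226, -0.6014, 0.048] [ 0.02301987 -0.49453244]
[0.6552, -0.2029, 0.1142, 0.6559, -0.2034, 0.028] [ 0.11016858 -0.10476585]
[0.646, -0.1338, 0.1145, 0.6471, -0.1343, 0.028] [ 0.11085332 -0.03511113]
[0.6368, -0.0641, 0.1146, 0.6374, -0.0647, 0.0282] [0.11071447 0.03516142]
[0.627, 0.0035, 0.1148, 0.6281, 0.0031, 0.0279] [0.11072697 0.10359628]
```

View pics/s7c.png

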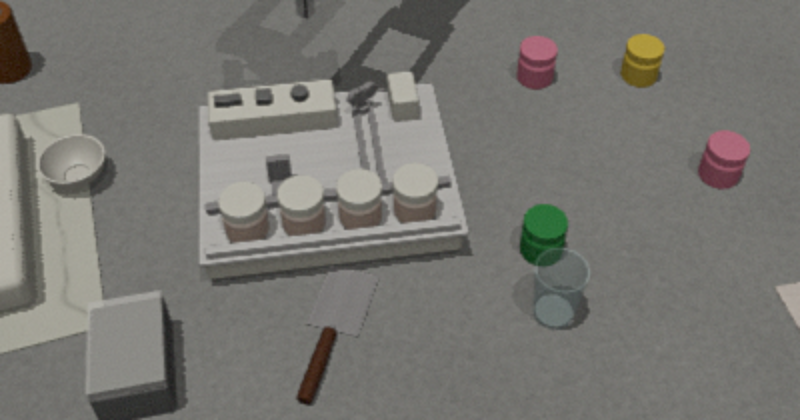

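The scene view shows all four jars upright between bar and rail (crop x 243-415, y about 200). The keys are up and the other labware is where it was. Handing in.

```bash
python3 -c "
from bench import robot
print(robot.close_job())"
```

```text
the job is handed in; nothing more can be done
None
```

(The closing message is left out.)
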